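Push the lunch tray into the locating corner

TASK

Push the black lunch tray along the table into the locating corner, so that one long side lies flush against the steel rail and one short end is up against the blue stop. Only push it: it must stay flat on the table, never lifted or tipped. Leave the bowl, the stack of purple cups and the bottle where they stand, and finish with the hand clear of the tray.

Things in the scene. Friction and masses are not known exactly. Their poses are not given: they have to be found in the camera images.
- tray: Loose stiff lunch tray: black, flat clear lid, rice, egg and meatballs showing. Box 110 mm (x) by 160 mm (y) by 40 mm high, about 0.35 kg, slides on the table. Origin: centre of its underside, z up. Starts on the robot's side of the rail, short of the stop, its y within 0.45 rad of the rail.
- corner: Fixed L on the table, 30 mm high, within 0.15 rad of the world axes. Origin: inner corner of the two faces, at table height. Steel rail: face on this frame's plane x = 0, facing -x (the robot), 325 mm long towards -y, 12 mm thick. Blue stop: face on y = 0, facing -y (robot's right), 120 mm long towards -x, 14 mm thick. Seated tray: centre at x -55, y -80 mm.
- bowl: Loose steel seasoning bowl, empty, 100 mm across, 50 mm high; a bystander. Origin: centre of its underside.
- cups: Loose nested stack of purple food cups, 64 mm across, 58 mm high; a bystander. Origin: centre of its underside.
- bottle: Loose amber glass sauce bottle with a red cap, 50 mm across, 150 mm high, upright; a bystander. Origin: centre of its underside.
Things that resemble listed ones, but are neither listed nor needed, are in the scene too. There is more than one size of the tray; the one meant has the size given above.

How it is judged:
By the outcome, as a careful person would: the job done as asked, in the order asked, and still so for the second after the job is handed in, with the robot touching nothing.
It also fails if it takes over 61 s, if anything falls off the work surface, if the arm or the gripper's body presses on something with over 40 N, if the wrist force passes 120 N, or if a joint passes its speed limit or range.

ROBOT

A 6-joint arm with a two-finger parallel gripper is mounted at the origin on the work surface. World frame = base frame: x ahead of the robot, y to its left, z up, the work surface at z = 0. Lengths are in m, angles in degrees, forces in N, time in s.
With the tool pointing down it reaches from about 0.325 to 1 m from the base axis. Payload 5.1 kg.
Tool frame: the origin (TCP) lies at the very end of the fingers, on their centre line; the grasp point (between the pads) lies 19 mm behind it; z points along the fingers, y is the line along which they close (so a half turn about z gives the same grasp; the last joint's range is limited). The gripper opens to 85 mm and grips with 20 to 120 N. Pads are 22 mm wide; open, the fingers measure 114 mm over their backs; the gripper's body (76 mm by 85 mm) begins 54 mm behind the grasp point. The pads swing forward as they close: fully open they stand 13 mm farther back than shut.
Start: joints at [-73.373, 7.093, 94.555, -0, 78.352, -4.733], TCP at [0.237, -0.605, 0.231] pointing down, gripper open.
Joint ranges: [-149.61, 149.61], [-58.7, 133.49], [1.44, 155.28], [-77.14, 257.14], [18.33, 153.61], [-166.67, 166.67]. Speed limits (degrees/s): [147.25, 147.25, 180, 180, 180, 180].

INTERFACE

Orientations are given as [roll, pitch, yaw] about the fixed x, y, z axes, in that order (R = Rz(yaw) Ry(pitch) Rx(roll)).
In Python, from cell import observe, read_camera, finish_job, look_for, place_of gives the robot as it stands. The module is installed in compiled form; this text tells all that it offers.
- The arm moves only by the tool carry_out, never from a script. Its argument "steps" is one flat list of numbers, 4 for each row, row after row: the shift along the tool's x, y, z in cm, then the turn about the tool's z in rad. A call has 1 to 8 rows; each row is the pose to reach, as a shift and turn from the pose commanded when the call began, along the tool's axes at that moment; what a row does not reach only later rows make up. A row lasts 1/8 s, in which the tool goes at most 62.5 mm and 10.7 degrees, less where a joint would pass 70% of its speed; a pose out of reach is approached as far as the arm can. A call with a gripper value outside its range is refused whole. "claw" is the closure in counts, from 0 (fully open) to 255 (shut), set as the call begins (left out, the last holds). The fingers move at their own pace and stop on an object; "grip_force" is the grip in N (left out, the last holds). Time passes only in rows, so rows that repeat a pose let the fingers close. It gives the time, the measured TCP pose, the force, the opening and the grip force at its end, in the units of the state.
- observe(): the state, without advancing time (a new reading comes with each control period).
- read_camera(name): name is "scene" or "top"; returns a dict with "pixels" (400x640x3 uint8, red, green, blue), "vfov" (degrees; the focal length in pixels is half the picture's height over the tangent of half this angle, whatever the lens; pixels are square), "cx", "cy" (the principal point, pixels), "cam_to_world" (4x4, takes a point from camera to world coordinates). Camera axes: x right, y up, looking along -z (the intrinsics and any distortion apply to the point x, -y, -z); pixel columns grow to the right and rows downward; lengths in m; the calibration is good to about 2 mm. A picture is of the moment at which its call begins. There is no depth.
- finish_job(): hands the job in; it is judged then, once.
Trained networks look in the newest picture that a camera, given by its name, has taken for a name from the list of things; names that differ only in an ending like _2 or _b are one class to them, and where a whole thing is asked for, a point or a joint stands for the part that bears it (a point fixed in the world has none). Each returns a list of dicts, best first, with "p" (0 to 1); they miss things now and then, are a little off and sometimes report something else, mostly with a low value. They report only what shows in the picture. A call takes as long as a camera call. They do not tell look-alikes from the thing itself.
- look_for(camera, thing): "at" ([x, y, z] in m, in the coordinates of the camera as it stood for that picture, good to about 4 mm: the middle of the surface that is visible of it).
- place_of(camera, thing): "at" ([x, y, z] in m, in the coordinates of the camera as it stood for that picture, good to about 4 mm: a listed point, or the origin of a listed thing).
The state is a dict: "t": time; "joint_positions": joint angles; "joint_velocities": joint speeds; "tau": joint torques, N m; "position": TCP position; "tool_rot": TCP orientation; "contact_force": force on the tool from outside, world axes, zero at the start; "torque": the same for the moment, N m; "finger_gap": opening from 0.0 (shut) to 1.0 (fully open); "grasp_force": force on a finger pad.
Only numpy, scipy, OpenCV 4.12 (cv2) and the standard library are available. Lean on these libraries where they do the work, as an engineer would, in place of code of your own. Each camera call takes 0.05 s, during which the arm holds its last target. There are 200 camera calls.

## Working session

There is one attempt and no reset: what is moved stays moved. The work goes in short steps, Python scripts to look and compute and a tool call to move; the robot and the scene stay as the last step left them, time stands still between calls to the robot, and variables do not carry over. Pictures are saved under pics/ and viewed, at most 10 in all, crops included, and the job is handed in when it is done.

Besides the shell and the picture viewer there is one more tool, called after "Emit:" by a JSON object that holds its "op" and its "data". carry_out: Moves the arm, as the interface text tells. Its arguments: {"type":"object","properties":{"steps":{"type":"array"},"claw":{"type":"number"},"grip_force":{"type":"number"}},"required":["steps"]}

```bash
mkdir -p pics
cat > h.py <<'E'
import numpy as np, cv2
from cell import observe, read_camera, finish_job, look_for, place_of
def w(c,p): return (c["cam_to_world"]@np.r_[p,1])[:3]
def proj(c,P):
    T=np.linalg.inv(c["cam_to_world"]); q=(T[:3,:3]@np.atleast_2d(P).T).T+T[:3,3]
    f=200/np.tan(np.radians(c["vfov"]/2)); return np.c_[c["cx"]+f*q[:,0]/-q[:,2], c["cy"]-f*q[:,1]/-q[:,2]]
def unproj(c,u,v,z):
    f=200/np.tan(np.radians(c["vfov"]/2)); M=np.array(c["cam_to_world"])
    d=M[:3,:3]@np.array([(u-c["cx"])/f,-(v-c["cy"])/f,-1]); o=M[:3,3]; return o+d*(z-o[2])/d[2]
E
python3 - <<'E'
from h import *
for n in("top","scene"):
    c=read_camera(n); cv2.imwrite(f"pics/{n}0.png",c["pixels"][:,:,::-1]); print(n,[k for k in c],c["vfov"],c["cx"],c["cy"],np.round(c["cam_to_world"],3).tolist())
    for t in("tray","corner","bowl","cups","bottle"):
        for f in(look_for,place_of):
            for r in f(n,t): p=w(c,r["at"]); print(n,t,f.__name__,round(r["p"],2),np.round(p,3),np.round(proj(c,p)[0]))
print(observe())
E
```

```text
top ['pixels', 'vfov', 'cx', 'cy', 'cam_to_world'] 52.26359615643111 318.5479845254447 201.9642326147256 [[0.147, 0.968, -0.203, 0.298], [-0.989, 0.142, -0.035, -0.041], [-0.005, 0.206, 0.978, 1.175], [0.0, 0.0, 0.0, 1.0]]
top tray call 0.88 [ 0.338 -0.114  0.027] [349. 277.]
top tray call 0.62 [ 0.41  -0.313  0.03 ] [423. 262.]
top tray call 0.6 [ 0.55  -0.118  0.041] [360. 202.]
top tray call 0.81 [ 0.551 -0.12  -0.002] [359. 205.]
top tray call 0.72 [ 0.339 -0.115 -0.003] [349. 277.]
top tray call 0.7 [ 0.405 -0.317  0.   ] [422. 265.]
top corner call 0.94 [ 0.662 -0.085  0.023] [353. 165.]
top corner call 0.93 [ 0.657  0.045 -0.003] [310. 163.]
top bowl call 0.98 [0.593 0.22  0.02 ] [247. 173.]
top bowl call 0.92 [ 0.586  0.214 -0.002] [250. 178.]
top cups call 0.6 [ 0.565 -0.415  0.06 ] [468. 211.]
top cups call 0.61 [ 0.565 -0.423  0.001] [463. 215.]
top bottle call 0.66 [0.451 0.151 0.103] [258. 219.]
top bottle call 0.64 [0.458 0.159 0.   ] [261. 222.]
scene ['pixels', 'vfov', 'cx', 'cy', 'cam_to_world'] 55.52122319748217 322.10059186517134 206.2001386180732 [[0.153, -0.841, 
[... 927 characters left out ...]
84.]
{'t': 1.1, 'joint_positions': array([-7.33723039e+01,  7.09318107e+00,  9.45550485e+01, -2.34220381e-04,
        7.83524267e+01, -4.73166364e+00]), 'joint_velocities': array([-0.06588848, -0.01882569,  0.08063989, -0.00757539,  0.0865013 ,
        0.00760212]), 'tau': array([-9.72339403e-04, -4.23601198e+01, -3.65761614e+01, -3.74590609e-04,
        6.00316162e-04,  1.58816150e-06]), 'position': array([ 0.23671908, -0.60534918,  0.23132445]), 'tool_rot': array([-1.79999327e+02,  1.74477747e-04,  2.13594071e+01]), 'contact_force': array([ 0.37194091,  0.23528209, -0.45784423]), 'torque': array([ 0.04013284, -0.01502705, -0.02362566]), 'grasp_force': 0.0, 'finger_gap': 0.9987637931739026}
```

View pics/top0.png

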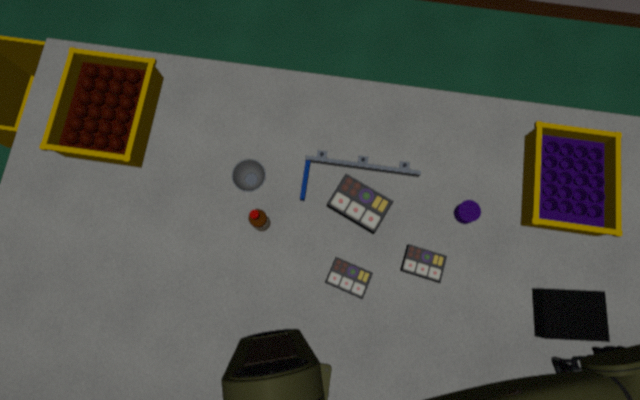

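View pics/scene0.png

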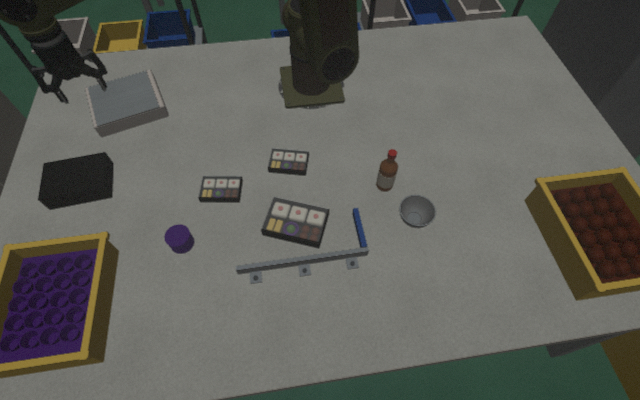

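Three trays in top view: (360,203), (349,277), (423,262). The first is clearly the largest and sits by the rail; I'll confirm it with one crop and a size check.

Run:
```python
from h import *
c=read_camera("top"); im=c["pixels"][140:240,295:427,::-1]
cv2.imwrite("pics/crop.png",cv2.resize(im,None,fx=6,fy=6,interpolation=cv2.INTER_CUBIC))
# dark-on-grey segmentation; footprint size of each candidate at lid height
for (u,v) in((360,203),(349,277),(423,262)):
    a=c["pixels"][v-45:v+45,u-45:u+45].astype(int)
    m=((a.max(2)<75)|(a.max(2)-a.min(2)>35)|(a.min(2)>150)).astype(np.uint8)
    m=cv2.morphologyEx(m,cv2.MORPH_CLOSE,np.ones((3,3)))
    n,l=cv2.connectedComponents(m); k=l[45,45]; p=np.argwhere(l==k)[:,::-1]+[u-45,v-45]
    r=cv2.minAreaRect(p.astype(np.float32)); b=cv2.boxPoints(r); B=np.array([unproj(c,x,y,.04) for x,y in b])
    print(r,np.round(B[:,:2],3).tolist(),np.linalg.norm(B-np.roll(B,1,0),axis=1)[:2])
```

```text
((359.1015319824219, 203.5786895751953), (56.14198684692383, 38.490081787109375), 30.65066909790039) [[0.526, -0.021], [0.631, -0.063], [0.567, -0.21], [0.465, -0.166]] [0.15763878 0.11291916]
((348.3609619140625, 277.73370361328125), (40.76923370361328, 28.4615421295166), 22.61986541748047) [[0.313, -0.049], [0.388, -0.068], [0.36, -0.176], [0.286, -0.155]] [0.10999035 0.07752459]
((423.11566162109375, 263.1299133300781), (42.891944885253906, 27.858884811401367), 17.35402488708496) [[0.377, -0.246], [0.453, -0.261], [0.435, -0.376], [0.359, -0.36]] [0.11541532 0.07754635]
```

View pics/crop.png

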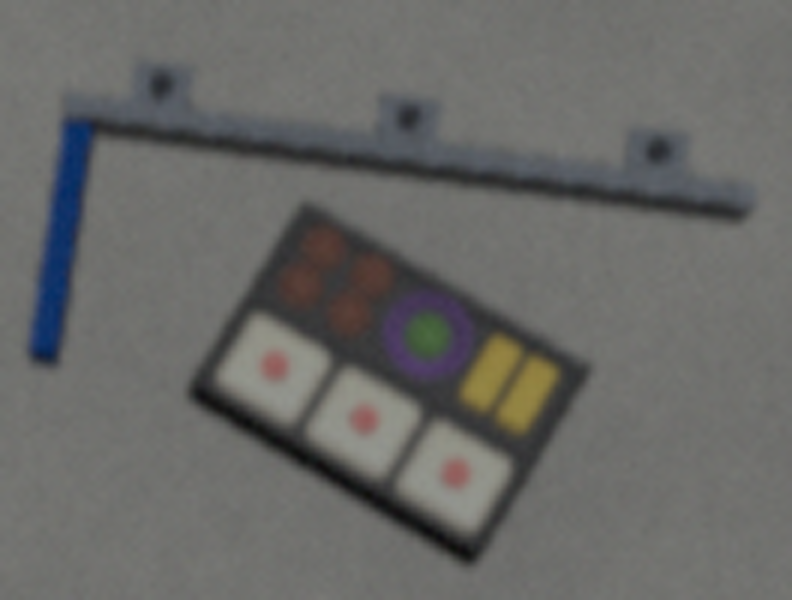

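The crop shows the full-size tray, corners about (303,203), (590,367), (472,548), (197,385). Its measured lid is about 158×113 mm, against 110×77 mm for the two look-alikes, so (360,203) is the one meant. The rail face runs from (92,124) to (745,212) and the stop's inner edge from (92,122) to (58,360).

Run:
```python
from h import *
c=read_camera("top")
g=lambda x,y,z: unproj(c,x/6+295-.4,y/6+140-.4,z)[:2]
print("tray",[np.round(g(x,y,.04),3).tolist() for x,y in((303,203),(590,367),(472,550),(197,385))])
for z,a,b in((.03,(95,122),(745,206)),(0,(100,130),(742,217))):
    A,B=g(*a,z),g(*b,z); d=A-B; print("rail",A.round(4),B.round(4),"yaw",np.degrees(np.arctan2(-d[0],d[1])))
A,B=g(92,124,.03),g(58,360,.03); d=A-B; print("stop",A.round(4),B.round(4),"yaw",np.degrees(np.arctan2(d[1],d[0])))
s=observe(); from scipy.spatial.transform import Rotation as R
print(R.from_euler("xyz",s["tool_rot"],degrees=True).as_matrix().round(3))
```

```text
tray [[0.629, -0.064], [0.568, -0.209], [0.474, -0.164], [0.533, -0.026]]
rail [0.6575 0.0418] [ 0.6611 -0.2764] yaw 0.6527864741402841
rail [0.6631 0.0409] [ 0.6648 -0.2817] yaw 0.2903600944722985
stop [0.6563 0.0431] [0.5372 0.0414] yaw 0.8144899074233499
[[ 0.931  0.364 -0.   ]
 [ 0.364 -0.931  0.   ]
 [-0.    -0.    -1.   ]]
```

Emit:
{"op": "carry_out", "data": {"steps": [4.3, -4.4, 0, 0.05, 8.6, -8.8, 0, 0.1, 12.9, -13.2, 0, 0.15, 17.2, -17.6, 0, 0.2, 21.5, -22, 0, 0.25, 25.8, -26.4, 0, 0.3, 30.1, -30.8, 0, 0.35, 34.4, -35.2, 0, 0.362], "claw": 110}}

```text
t: 2.2
position: [0.4294, -0.1504, 0.2318]
tool_rot: [180.0, -0.1, 0.6]
contact_force: [1.0, 0.7, 0.2]
finger_gap: 0.564
grasp_force: 0.0
```

Emit:
{"op": "carry_out", "data": {"steps": [0.4, -1, 4, 0, 0.8, -2, 8, 0, 0.8, -2, 12, 0, 0.8, -2, 16, 0, 0.8, -2, 19, 0, 0.8, -2, 21, 0, 0.8, -2, 22.3, 0, 0.8, -2, 22.3, 0]}}

```text
t: 3.2
position: [0.4361, -0.1319, 0.0077]
tool_rot: [-180.0, 0.1, 0.6]
contact_force: [0.8, -0.3, -0.2]
finger_gap: 0.57
grasp_force: 0.0
```

Run:
```python
from h import *
s=observe();print(s["position"],s["contact_force"])
c=read_camera("scene"); cv2.imwrite("pics/s1.png",cv2.resize(c["pixels"][100:300,150:450,::-1],None,fx=2.6,fy=2.6))
```

```text
[ 0.43614549 -0.13191413  0.0076891 ] [ 0.75005658 -0.31420744 -0.19719187]
```

View pics/s1.png

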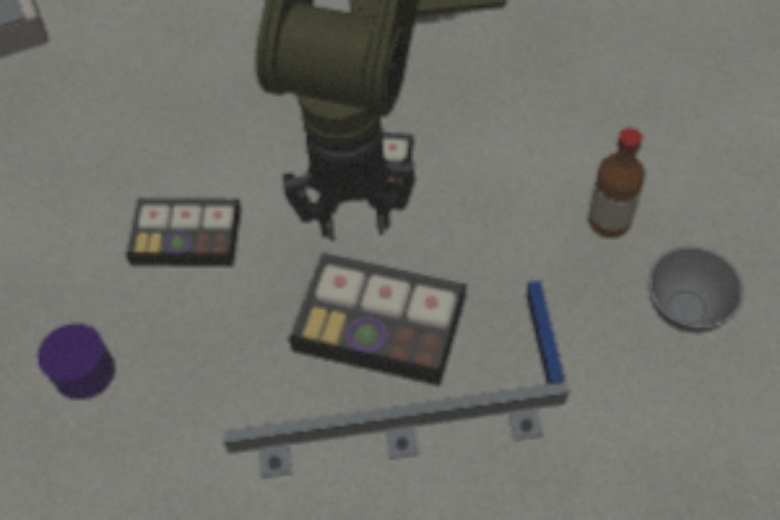

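The fingers, at (330,230) and (385,225), stand just behind the tray's robot-side long edge. Pushing towards the rail now.

Emit:
{"op": "carry_out", "data": {"steps": [0.8, 0, 0, 0, 1.6, 0, 0, 0, 2.4, 0, 0, 0, 3.2, 0, 0, 0, 4.0, 0, 0, 0, 4.8, 0, 0, 0, 5.6, 0, 0, 0, 6.4, 0, 0, 0]}}

```text
t: 4.25
position: [0.5012, -0.1315, 0.0082]
tool_rot: [-180.0, 0.0, 0.6]
contact_force: [-1.4, -0.7, 0.1]
finger_gap: 0.567
grasp_force: 0.6
```

Emit:
{"op": "carry_out", "data": {"steps": [0.5, 0, 0, 0, 1.0, 0, 0, 0, 1.5, 0, 0, 0, 2.0, 0, 0, 0, 2.5, 0, 0, 0, 2.9, 0, 0, 0, 3.2, 0, 0, 0, 3.4, 0, 0, 0]}}

```text
t: 5.25
position: [0.5348, -0.1311, 0.0083]
tool_rot: [180.0, 0.0, 0.6]
contact_force: [-2.6, -0.8, 0.8]
finger_gap: 0.569
grasp_force: 0.9
```

Run:
```python
from h import *
s=observe();print(s["position"],s["contact_force"])
c=read_camera("scene"); cv2.imwrite("pics/s2.png",cv2.resize(c["pixels"][100:300,150:450,::-1],None,fx=2.6,fy=2.6))
```

```text
[ 0.53478486 -0.13109523  0.00827669] [-2.61408089 -0.84540499  0.83166311]
```

View pics/s2.png

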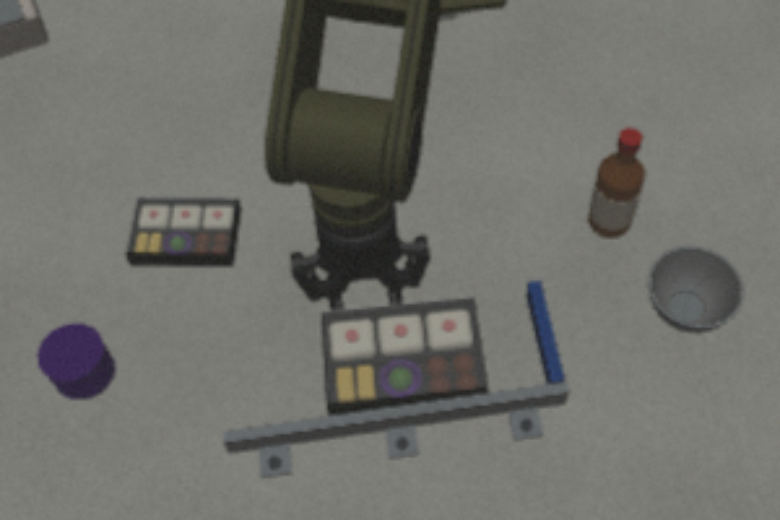

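The tray is now aligned with the rail, with little or no gap left at (400,405). I'll close the rest gently.

Emit:
{"op": "carry_out", "data": {"steps": [0.1, 0, 0, 0, 0.2, 0, 0, 0, 0.3, 0, 0, 0, 0.4, 0, 0, 0, 0.4, 0, 0, 0]}}

```text
t: 5.92
position: [0.5389, -0.131, 0.0084]
tool_rot: [-180.0, -0.0, 0.6]
contact_force: [-2.2, -1.8, 0.2]
finger_gap: 0.568
grasp_force: 0.5
```

Emit:
{"op": "carry_out", "data": {"steps": [0.1, 0, 0, 0, 0.2, 0, 0, 0, 0.3, 0, 0, 0, 0.3, 0, 0, 0]}}

```text
t: 6.42
position: [0.5403, -0.1311, 0.0083]
tool_rot: [-180.0, 0.2, 0.6]
contact_force: [-8.3, -1.6, 5.9]
finger_gap: 0.57
grasp_force: 3.9
```

Contact with the rail at about 8 N. Backing off and measuring.

Emit:
{"op": "carry_out", "data": {"steps": [-1, 0, 0, 0, -3, 0, 0, 0, -3, 0, -3, 0, -3, 1, -7, 0, -3, 6, -10, 0, -3, 11, -10, 0, -3, 15, -10, 0, -3, 15, -10, 0]}}

```text
t: 7.42
position: [0.5133, -0.2835, 0.1086]
tool_rot: [180.0, -0.1, 0.4]
contact_force: [0.8, 0.9, 0.3]
finger_gap: 0.569
grasp_force: 0.0
```

Run:
```python
from h import *
c=read_camera("top"); s=observe();print(s["position"],s["contact_force"])
for t in place_of("top","tray"): print(t["p"],w(c,t["at"]).round(4))
cv2.imwrite("pics/t2.png",cv2.resize(c["pixels"][140:240,295:427,::-1],None,fx=6,fy=6,interpolation=cv2.INTER_CUBIC))
```

```text
[ 0.51313294 -0.28199079  0.10822803] [ 0.44543265  0.33379455 -0.85050668]
0.72 [ 0.3383 -0.1123 -0.0048]
0.57 [ 0.6038 -0.0992 -0.0011]
```

View pics/t2.png

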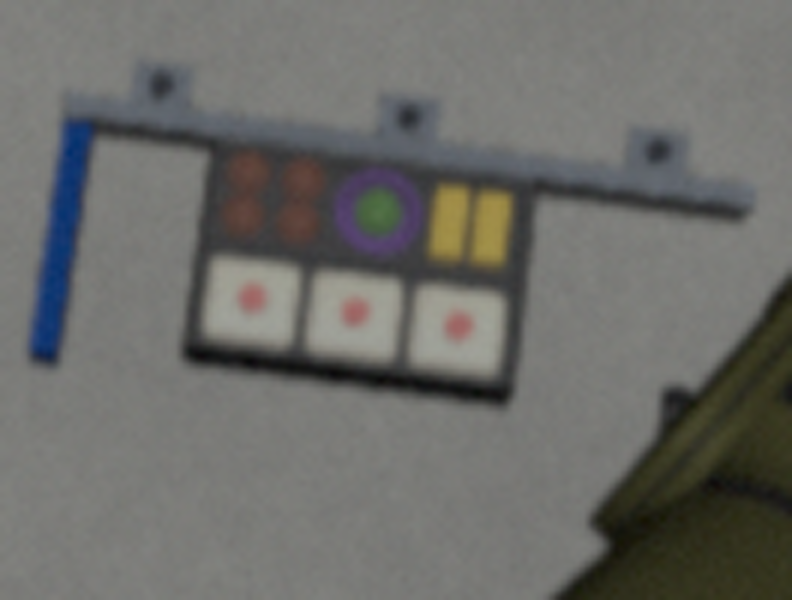

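Tray lies flush on the rail (gap-free line (215,145)–(535,188)). About 62 mm remains to the stop at (85,140). Next I'll turn the hand 90° and push the -y end.

Emit:
{"op": "carry_out", "data": {"steps": [1, -0.5, 0, -0.18, 2, -1, 0, -0.36, 4, -1.5, 0, -0.54, 5, -2, 0, -0.72, 6, -2.5, 0, -0.9, 7, -3, 0, -1.08, 8, -3.5, 0, -1.26, 8.8, -3.6, 0, -1.44], "claw": 160}}

```text
t: 8.52
position: [0.6012, -0.2421, 0.108]
tool_rot: [-180.0, -0.0, 83.6]
contact_force: [0.5, -0.1, -1.1]
finger_gap: 0.373
grasp_force: 0.0
```

Emit:
{"op": "carry_out", "data": {"steps": [0, 0, 0, -0.131, 0, 0, 0, -0.131, 0, 0, 0, -0.131]}}

```text
t: 8.9
position: [0.6008, -0.2434, 0.1082]
tool_rot: [-180.0, -0.0, 90.6]
contact_force: [0.8, -0.6, -0.2]
finger_gap: 0.369
grasp_force: 0.0
```

Emit:
{"op": "carry_out", "data": {"steps": [0, 0, 3, 0, 0, 0, 5.5, 0, 0, 0, 7, 0, 0, 0, 8, 0, 0, 0, 9, 0, 0, 0, 9.6, 0, 0, 0, 9.9, 0, 0, 0, 9.9, 0]}}

```text
t: 9.9
position: [0.601, -0.2445, 0.0094]
tool_rot: [180.0, 0.0, 90.6]
contact_force: [-1.0, -0.8, -0.1]
finger_gap: 0.372
grasp_force: 0.0
```

Emit:
{"op": "carry_out", "data": {"steps": [1, 0, 0, 0, 2, 0, 0, 0, 3, 0, 0, 0, 4, 0, 0, 0, 5, 0, 0, 0, 5.8, 0, 0, 0, 6.6, 0, 0, 0, 7.4, 0, 0, 0]}}

```text
t: 10.9
position: [0.6001, -0.1701, 0.0093]
tool_rot: [180.0, 0.0, 90.6]
contact_force: [-0.4, -1.0, -0.1]
finger_gap: 0.373
grasp_force: 0.7
```

Emit:
{"op": "carry_out", "data": {"steps": [0.6, 0, 0, 0, 1.2, 0, 0, 0, 1.8, 0, 0, 0, 2.3, 0, 0, 0, 2.7, 0, 0, 0, 3.1, 0, 0, 0, 3.4, 0, 0, 0, 3.4, 0, 0, 0]}}

```text
t: 11.9
position: [0.5997, -0.136, 0.0093]
tool_rot: [-180.0, -0.0, 90.6]
contact_force: [-0.7, 0.6, -0.2]
finger_gap: 0.376
grasp_force: 0.0
```

Emit:
{"op": "carry_out", "data": {"steps": [0.1, 0, 0, 0, 0.2, 0, 0, 0, 0.3, 0, 0, 0, 0.4, 0, 0, 0, 0.5, 0, 0, 0, 0.5, 0, 0, 0]}}

```text
t: 12.65
position: [0.5997, -0.1313, 0.0094]
tool_rot: [180.0, -0.0, 90.6]
contact_force: [-0.4, -1.3, 0.1]
finger_gap: 0.371
grasp_force: 0.5
```

Emit:
{"op": "carry_out", "data": {"steps": [0.1, 0, 0, 0, 0.2, 0, 0, 0, 0.3, 0, 0, 0, 0.4, 0, 0, 0, 0.4, 0, 0, 0]}}

```text
t: 13.28
position: [0.5992, -0.1303, 0.0095]
tool_rot: [-180.0, 0.3, 90.6]
contact_force: [-2.6, -12.5, 0.0]
finger_gap: 0.377
grasp_force: 6.2
```

Seated against the stop (about 12 N). Back off, rise and check.

Emit:
{"op": "carry_out", "data": {"steps": [-1, 0, 0, 0, -3.5, 0, 0, 0, -3.5, 0, -4, 0, -5, -1, -9, 0, -10, -2, -10, 0, -15, -3, -10, 0, -15, -3, -10, 0]}}

```text
t: 14.15
position: [0.5708, -0.2803, 0.1098]
tool_rot: [179.9, 0.0, 90.4]
contact_force: [-0.3, 0.7, -0.3]
finger_gap: 0.376
grasp_force: 0.0
```

Run:
```python
from h import *
c=read_camera("top"); s=observe();print(s["position"],s["contact_force"])
cv2.imwrite("pics/t3.png",cv2.resize(c["pixels"][145:220,298:398,::-1],None,fx=8,fy=8,interpolation=cv2.INTER_CUBIC))
```

```text
[ 0.57095869 -0.27856682  0.10929088] [-0.02323983  0.3226933  -0.33867627]
```

View pics/t3.png

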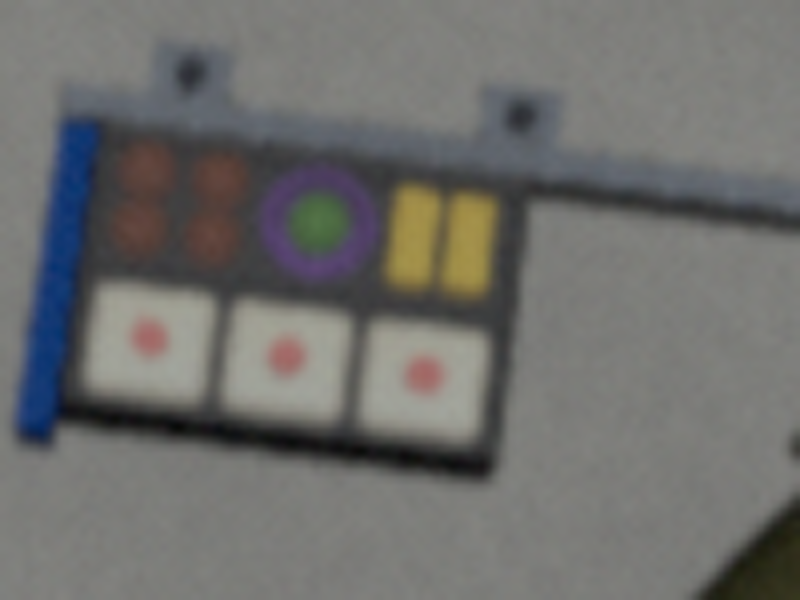

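The tray is against both the rail and the stop as far as pixels show. I'll press it lightly once more on the long side to make sure of the rail contact.

Emit:
{"op": "carry_out", "data": {"steps": [1, -2, 0, 0.18, 4, -5, 0, 0.36, 8, -8, 0, 0.54, 12, -8.5, 0, 0.72, 16, -8.5, 0, 0.9, 20, -8.5, 0, 1.08, 22.5, -8.5, 0, 1.26, 23.5, -8.5, 0, 1.44], "claw": 110}}

```text
t: 15.2
position: [0.483, -0.0406, 0.1088]
tool_rot: [-179.9, 0.0, 8.0]
contact_force: [-0.4, -0.3, 0.1]
finger_gap: 0.573
grasp_force: 0.0
```

Emit:
{"op": "carry_out", "data": {"steps": [0, 0, 0, 0.131, 0, 0, 3, 0.131, 0, 0, 6, 0.131, 0, 0, 8, 0.131, 0, 0, 9.3, 0.131, 0, 0, 10, 0.131, 0, 0, 10, 0.131]}}

```text
t: 16.08
position: [0.4836, -0.0433, 0.0092]
tool_rot: [-180.0, 0.0, 0.6]
contact_force: [-0.1, -0.4, -0.2]
finger_gap: 0.569
grasp_force: 0.0
```

Emit:
{"op": "carry_out", "data": {"steps": [1.2, 0, 0, 0, 2.4, 0, 0, 0, 3.4, 0, 0, 0, 4.2, 0, 0, 0, 4.7, 0, 0, 0, 5.0, 0, 0, 0, 5.3, 0, 0, 0, 5.3, 0, 0, 0]}}

```text
t: 17.08
position: [0.5367, -0.0431, 0.0093]
tool_rot: [-180.0, -0.0, 0.6]
contact_force: [0.7, -0.0, 0.5]
finger_gap: 0.566
grasp_force: 0.0
```

Emit:
{"op": "carry_out", "data": {"steps": [0.1, 0, 0, 0, 0.2, 0, 0, 0, 0.3, 0, 0, 0, 0.3, 0, 0, 0]}}

```text
t: 17.58
position: [0.539, -0.0431, 0.0093]
tool_rot: [-180.0, 0.1, 0.6]
contact_force: [-3.7, -1.3, 3.9]
finger_gap: 0.569
grasp_force: 2.0
```

Emit:
{"op": "carry_out", "data": {"steps": [0.1, 0, 0, 0, 0.1, 0, 0, 0]}}

```text
t: 17.82
position: [0.5397, -0.0432, 0.0092]
tool_rot: [180.0, 0.1, 0.6]
contact_force: [-5.5, -0.5, 4.8]
finger_gap: 0.572
grasp_force: 2.8
```

Emit:
{"op": "carry_out", "data": {"steps": [-0.5, 0, 0, 0, -2, 0, 0, 0, -5, 0, 0, 0, -6, 0, -4, 0, -6, 2, -9, 0, -6, 8, -14, 0, -6, 14, -16, 0, -6, 18, -16, 0]}}

```text
t: 18.82
position: [0.4831, -0.2257, 0.1722]
tool_rot: [179.8, -0.3, 0.6]
contact_force: [0.6, 0.0, 0.6]
finger_gap: 0.568
grasp_force: 0.0
```

Run:
```python
from h import *
c=read_camera("top"); s=observe();print(s["t"],s["position"],s["contact_force"])
for t in("bowl","cups","bottle"):
    for r in place_of("top",t): print(t,round(r["p"],2),w(c,r["at"]).round(3))
a=cv2.resize(c["pixels"][145:220,298:398,::-1],(600,450),interpolation=cv2.INTER_CUBIC)
cv2.imwrite("pics/t4.png",a)
```

```text
18.875 [ 0.48283138 -0.23121626  0.17222387] [-1.77708913 -3.15429839  1.24446896]
bowl 0.9 [ 0.585  0.212 -0.001]
cups 0.44 [ 0.566 -0.424 -0.001]
bottle 0.93 [ 0.457  0.157 -0.001]
```

View pics/t4.png

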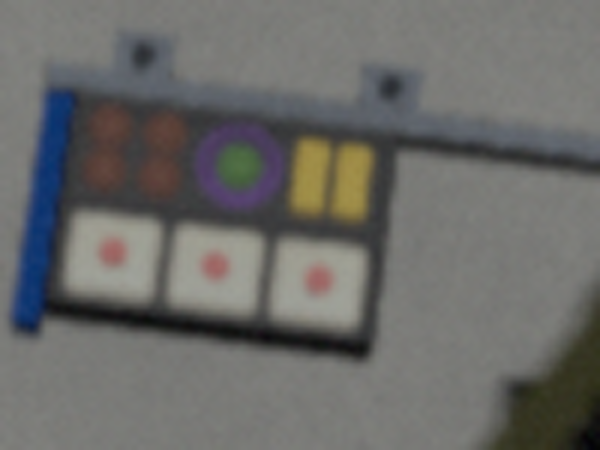

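The picture shows the tray flush on the rail (75–395, ~95–140) and up against the stop (50–75, 95–320). The bystanders haven't moved and the hand is clear.

```bash
python3 -c "
from h import *
print(finish_job())"
```

```text
the job is handed in; nothing more can be done
None
```

The black lunch tray was pushed flush against the steel rail and up against the blue stop, the bowl, cups and bottle stayed put, the hand is clear, and the job was handed in at about 19 s.

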